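Refit the roller mixer's gear cover and engage the drive

ROBOT

A 6-joint arm with a two-finger parallel gripper is mounted at the origin on a cart in front of the work surface, level with it; the furniture and walls round the work are solid. World frame = base frame: x ahead of the robot, y to its left, z up, the work surface at z = 0. Lengths are in m, angles in rad, forces in N, time in s.
With the tool pointing down it reaches from about 0.2 to 0.875 m from the base axis. Payload 3.4 kg.
Tool frame: the origin (TCP) lies at the very end of the fingers, on their centre line; the grasp point (between the pads) lies 19 mm behind it; z points along the fingers, y is the direction in which the jaws open and shut (so a half turn about z gives the same grasp; the last joint's range is limited). The gripper opens to 94 mm and grips with 3 to 60 N. Pads are 16 mm wide; open, the fingers measure 119 mm over their backs; the gripper's body (75 mm by 177 mm) begins 78 mm behind the grasp point.
Start: joints at [1.215, 0.276, 1.505, -0, 1.361, -0.121], TCP at [0.134, 0.559, 0.205] pointing down, gripper open.
Joint ranges: [-2.89, 2.89], [-0.75, 2.08], [0.22, 2.7], [-1.18, 4.32], [0.11, 2.71], [-2.7, 2.7]. Speed limits (rad/s): [2.57, 2.57, 3.14, 3.14, 3.14, 3.14].

INTERFACE

Orientations are given as a unit quaternion [w, x, y, z].
In Python, from station import robot gives the robot as it stands.
- The arm moves only by the tool jog_arm, never from a script. Its argument "moves" is a list of rows, each a list of 6 numbers: the shift along the world's x, y, z in m, then the turn, a rotation vector about the world's x, y, z in degrees. A call has 1 to 12 rows; each row is the pose to reach, as a shift and turn from the pose commanded when the call began; what a row does not reach only later rows make up. A row lasts 1/8 s, in which the tool goes at most 62.5 mm and 10.7 degrees, less where a joint would pass 70% of its speed; a pose out of reach is approached as far as the arm can. A call with a gripper value outside its range is refused whole. "hand" is the finger opening in m, from 0 to 0.094, set as the call begins (left out, the last holds). The fingers move at their own pace and stop on an object; "newtons" is the grip in N (left out, the last holds). Time passes only in rows, so rows that repeat a pose let the fingers close. It gives the time, the measured TCP pose, the force and the opening at its end, in the units of the state.
- robot.get_state(): the state, without advancing time (a new reading comes with each control period).
- robot.snapshot(name): name is "scene" or "top"; returns a dict with "frame" (384x512x3 uint8, blue, green, red), "K" (3x3 intrinsics, pixels), "k1" (the pictures are not rectified: a ray, as slopes to the right and down, at radius r is drawn at 1 + k1 r^2 times it, then the intrinsics apply), "R" (3x3) and "t" (3): a world point X has camera coordinates R X + t. Camera axes: x right, y down, z forward; pixel columns grow to the right and rows downward; lengths in m; the calibration is good to about 2 mm. A picture is of the moment at which its call begins. There is no depth.
- robot.close_job(): hands the job in, once; it reports no verdict.
Trained networks look in the newest picture that a camera, given by its name, has taken for a name from the list of things; names that differ only in an ending like _2 or _b are one class to them, and where a whole thing is asked for, a point or a joint stands for the part that bears it (a point fixed in the world has none). Each returns a list of dicts, best first, with "p" (0 to 1); they miss things now and then, are a little off and sometimes report something else, mostly with a low value. They report only what shows in the picture. A call takes as long as a camera call.
- robot.search_frame(label, camera): "box" ([left, top, right, bottom] as shares, 0 to 1, of the picture: columns of its width, rows of its height, round what is visible of it).
- robot.landmark_of(label, camera): "xy" ([column, row] as shares, 0 to 1, of the picture: columns of its width, rows of its height: a listed point, or the origin of a listed thing).
The state is a dict: "clock": time; "joint_positions": joint angles; "joint_vel": joint speeds; "tau": joint torques, N m; "position": TCP position; "orientation": TCP orientation; "wrist_force": force on the tool from outside, world axes, zero at the start; "ft_torque": the same for the moment, N m; "finger_gap": opening from 0.0 (shut) to 1.0 (fully open).
Only numpy, scipy, OpenCV 4.12 (cv2) and the standard library are available. Lean on these libraries where they do the work, as an engineer would, in place of code of your own. Each camera call takes 0.05 s, during which the arm holds its last target.

TASK

The gear case of the tube roller mixer is standing open. Put the yellow cover back: angle its steel tongue into the groove under the lip at the back of the case, then lower the front until the cover lies flat. Then lift the red lockout collar on the drive lever and, keeping it lifted, push the lever away from you through the blocked gate to the drive position, and let the collar drop home behind the gate so that the lever's latch nose holds the cover; leave the oil bottle, marker and pen alone.

Things in the scene. Friction and masses are not known exactly. Their poses are not given: they have to be found in the camera images.
- mixer: White and grey tube roller mixer fixed to the bench, base 390 mm wide, 200 deep; may stand turned. Origin on the bench under its middle; x from its front (operator's side) to its back, y to its left, z up; below: its coordinates in mm. Left: four rollers with three tubes on them. Middle: open gear case. Right (y -150): lever. All but the lever and the fitted cover's handle ends below z 86.
- case_seat (a point): Where the underside middle of the fitted cover comes to lie: mixer (0, -20, 72), axes as the mixer. Play about 3 mm each way in x, 2.5 mm in y. Gear case: inside walls at y -70.5 and +30.5, inside of the front rim at x -79; seats (front ledge, groove floor) at z 72; rim and side walls rise to z 83; the right wall is notched at x -68 to -28 for the cover's ear.
- groove (a point): Middle of the groove's mouth, on its floor, below the front edge of the lip: mixer (66, -20, 72), axes as the mixer. The groove is a slot 8 mm high (z 72 to 80), 12 mm deep (x 66 to 78) under a lip whose top is at z 85. The opening from front rim to lip is 145 mm, the cover 150 mm: the tongue must go in first, angled (about 0.25 rad, front raised), before the front is lowered.
- cover_grip (a point): Centre of the black handle bar of the loose yellow gear cover (about 220 g), 36 mm above the cover's underside. The bar runs along the cover's y: 12 mm thick (x), 14 high, 70 long, 24 clear of the plate, on two posts at y +-31. Axes: x toward the tongue, z up out of the handle side. The cover starts flat on the bench, handle up.
- cover_tongue (a point): Middle of the leading edge of the cover's steel tongue, on the underside: (75, 0, -36) mm from the bar's centre, axes as the cover. The plate is 5 mm thick, 150 long (x +-75 from the bar), 96 wide; its last 12 mm at +x is the tongue, 3.5 mm thick, flush with the underside. An ear sticks out at -y (x -62 to -34, to y -66).
- lever (a joint): Angle of the drive lever, rad: 0 = stick upright, + = leaning away from the operator (mixer's +x). Idle: free from -0.36 to -0.01, stays where left (friction 0.14 N m). With the collar down its dog hits the gate tooth at about -0.01; with the collar 9 mm up it passes. Drive: 0.31 to the end stop 0.36, where the collar can drop and locks the lever. A cover standing up at its front is in the latch nose's way.
- lever_pivot (a point): Pivot of the lever, mixer (-85, -150, 45); y is the pivot axis, z runs up along the stick and turns with it. The stick is 10 mm thick; its black end knob, 24 mm across, spans 110 to 128 mm from the pivot. In drive the latch nose on the lever's shaft stands about 2 mm over the fitted cover's ear.
- collar (a joint): Lift of the lockout collar along the stick, m: 0 = down, 0.014 = fully up. A spring returns it: about 3 N at the start, 6 N fully up.
- collar_grip (a point): Centre of the red knurled collar on the stick, 85 mm from the pivot when down, 99 when fully lifted; z along the stick, y parallel to the pivot axis. A ring 32 mm across, 16 high, wider than the knob above it, so fingers can reach down past the knob along the stick and pinch it across (along y).
- oil_mid (a point): Middle of the small amber oil bottle with black cap, 31 mm across, 62 high, standing (bystander).
- marker_mid (a point): Middle of the green and white marker, 118 mm long, 16 thick, lying on the bench (bystander).
- pen_mid (a point): Middle of the black pen, 142 mm long, 10 thick, lying on the bench (bystander).

How it is judged:
By the outcome, as a careful person would: the job done as asked, in the order asked, and still so for the second after the job is handed in, with the robot touching nothing.
It also fails if it takes over 48 s, if anything falls off the work surface, if the arm or the gripper's body presses on something with over 40 N, if the wrist force passes 120 N, or if a joint passes its speed limit or range.

## Working session

There is one attempt and no reset: what is moved stays moved. The work goes in short steps, Python scripts to look and compute and a tool call to move; the robot and the scene stay as the last step left them, time stands still between calls to the robot, and variables do not carry over. Pictures are saved under pics/ and viewed, and the job is handed in when it is done.

Besides the shell and the picture viewer there is one more tool, called after "Request:" in YAML: its name, and indented under it one key for each argument. jog_arm: Moves the arm, as the interface text tells. Its arguments: {"type":"object","properties":{"moves":{"type":"array","items":{"type":"array","items":{"type":"number"}}},"hand":{"type":"number"},"newtons":{"type":"number"}},"required":["moves"]}

```bash
ls; mkdir -p pics; python3 - <<'E'
from station import robot
import cv2,json
s=robot.get_state();print(s)
for c in ("scene","top"):
    d=robot.snapshot(c);cv2.imwrite(f"pics/{c}0.png",d["frame"])
    print(c,d["K"],d["k1"],d["R"],d["t"])
    for l in ["mixer","case_seat","groove","cover_grip","cover_tongue","lever","lever_pivot","collar_grip","oil_mid","marker_mid","pen_mid"]:
        r=robot.landmark_of(l,c)[:2]
        print(l,[( [round(r_['xy'][0]*512,1),round(r_['xy'][1]*384,1)],round(r_['p'],2)) for r_ in r])
print(robot.get_state()["clock"])
E
```

```text
pics
{'clock': 0.0, 'joint_positions': array([ 1.21502132e+00,  2.76592059e-01,  1.50610649e+00, -1.77158366e-05,
        1.36070368e+00, -1.20982390e-01]), 'joint_vel': array([-9.34655436e-04, -9.41551451e-05, -3.15223687e-04, -1.43023146e-04,
       -1.85499293e-03,  1.06739230e-03]), 'tau': array([ 7.76733068e-04, -4.04610550e+01, -2.37230659e+01,  7.01860548e-02,
        3.49237374e-02, -1.58807720e-04]), 'position': array([0.13357287, 0.55869044, 0.20461704]), 'orientation': array([-2.05228353e-04,  1.17124944e-01,  9.93116775e-01, -8.81245988e-04]), 'wrist_force': array([ 0.40813524, -0.59558171,  0.47036244]), 'ft_torque': array([-7.31719020e-05, -7.50418370e-03,  3.69028128e-02]), 'finger_gap': 1.0034531366654844}
scene [[349.353782     0.         253.42254055]
 [  0.         349.353782   189.55711974]
 [  0.           0.           1.        ]] -0.10361060976930972 [[ 0.41047976 -0.91186385 -0.00326853]
 [-0.68233963 -0.30477659 -0.66447262]
 [ 0.60491239  0.27498281 -0.74730546]] [-0.34668604  0.45539104  0.57970817]
mixer [([144.0, 189.1], 0.95)]
case_seat [([145.1, 176.2], 0.56)]
groove [([154.8, 159.8], 0.81)]
cover_grip [([270.7, 258.5], 0.95)]
cover_tongue [([274.2, 243.7], 0.94), ([144.9, 192.0], 0.3)]Traceback (most recent call last):
  File "<stdin>", line 8, in <module>
ValueError: it knows: case_seat, collar_grip, cover_grip, cover_tongue, groove, lever_pivot, marker_mid, mixer, oil_mid, pen_mid
```

```bash
cat > h.py <<'E'
from station import robot
import cv2,numpy as np
from scipy.optimize import least_squares
from scipy.spatial.transform import Rotation as Ro
def proj(d,X):
    X=np.atleast_2d(X);c=X@np.array(d["R"]).T+np.array(d["t"]);s=c[:,:2]/c[:,2:]
    r2=(s**2).sum(1,keepdims=True);s=s*(1+d["k1"]*r2);K=np.array(d["K"])
    return s@K[:2,:2].T+K[:2,2]
def ray(d,uv):
    K=np.array(d["K"]);p=(np.array(uv)-K[:2,2])/np.array([K[0,0],K[1,1]]);s=p.copy()
    for _ in range(30): s=p/(1+d["k1"]*(s@s))
    R=np.array(d["R"]);o=-R.T@np.array(d["t"]);return o,R.T@np.r_[s,1]
def onz(d,uv,z):
    o,v=ray(d,uv);return o+v*(z-o[2])/v[2]
E
python3 - <<'E'
from h import *
import pickle
D={}
for c in ("scene","top"):
    d=robot.snapshot(c);cv2.imwrite(f"pics/{c}0.png",d["frame"]);D[c]=d
    if c=="top": print(c,d["K"],d["k1"],d["R"],d["t"])
    d["lm"]={}
    for l in ["mixer","case_seat","groove","cover_grip","cover_tongue","lever_pivot","collar_grip","oil_mid","marker_mid","pen_mid"]:
        r=robot.landmark_of(l,c)[:2]; d["lm"][l]=[([x['xy'][0]*512,x['xy'][1]*384],x['p']) for x in r]
        print(c,l,[(np.round(a,1),round(p,2)) for a,p in d["lm"][l]])
pickle.dump(D,open("D0.pkl","wb"))
for l in D["top"]["lm"]:
    if D["top"]["lm"][l] and D["scene"]["lm"][l]:
        (o1,v1),(o2,v2)=[ray(D[c],D[c]["lm"][l][0][0]) for c in D]
        v1/=np.linalg.norm(v1);v2/=np.linalg.norm(v2)
        A=np.c_[v1,-v2];s=np.linalg.lstsq(A,o2-o1,rcond=None)[0]
        a,b=o1+s[0]*v1,o2+s[1]*v2;print(l,np.round((a+b)/2,4),"gap",round(np.linalg.norm(a-b),4))
print(robot.get_state()["clock"])
E
```

```text
scene mixer [(array([145.1, 192.5]), 0.87)]
scene case_seat [(array([145.3, 177.8]), 0.65), (array([174.3, 221.8]), 0.55)]
scene groove [(array([156.8, 160.4]), 0.8)]
scene cover_grip []
scene cover_tongue [(array([275.4, 240.7]), 0.8)]
scene lever_pivot [(array([173.4, 222. ]), 0.56)]
scene collar_grip [(array([167.7, 208. ]), 0.63)]
scene oil_mid [(array([273. , 188.3]), 0.48)]
scene marker_mid [(array([312.9, 208.4]), 0.57)]
scene pen_mid [(array([175.8, 221.5]), 0.72), (array([334.2, 311.2]), 0.66)]
top [[438.30713653   0.         252.82887345]
 [  0.         438.30713653 187.81487308]
 [  0.           0.           1.        ]] 0.007237363321623011 [[-0.0164699  -0.9998534   0.00468184]
 [-0.99711604  0.01607751 -0.07416949]
 [ 0.07408334 -0.0058899  -0.99723466]] [-0.08085945  0.58572513  1.15409691]
top mixer [(array([143.2, 196.5]), 0.71)]
top case_seat [(array([145.1, 192.5]), 0.65)]
top groove [(array([141.6, 169.6]), 0.81)]
top cover_grip [(array([300.6, 220.5]), 0.65)]
top cover_tongue [(array([286.7, 200.6]), 0.73)]
top lever_pivot [(array([199.8, 223. ]), 0.59)]
top collar_grip [(array([194.7, 232.2]), 0.39)]
top oil_mid [(array([266.6, 145.6]), 0.61)]
top marker_mid [(array([304.6, 144.1]), 0.65)]
top pen_mid [(array([358. , 239.7]), 0.68)]
mixer [ 0.5663  0.2111 -0.0054] gap 0.0032
case_seat [0.5713 0.1924 0.059 ] gap 0.0082
groove [0.6316 0.1972 0.0688] gap 0.0031
cover_tongue [ 0.551  -0.1855  0.0163] gap 0.01
lever_pivot [0.4901 0.054  0.0368] gap 0.0082
collar_grip [0.4728 0.052  0.1117] gap 0.007
oil_mid [ 0.6949 -0.1273  0.0355] gap 0.0038
marker_mid [ 0.7065 -0.2378 -0.0085] gap 0.0034
pen_mid [ 0.3765 -0.2092  0.4043] gap 0.2108
1.4
```

View pics/scene0.png

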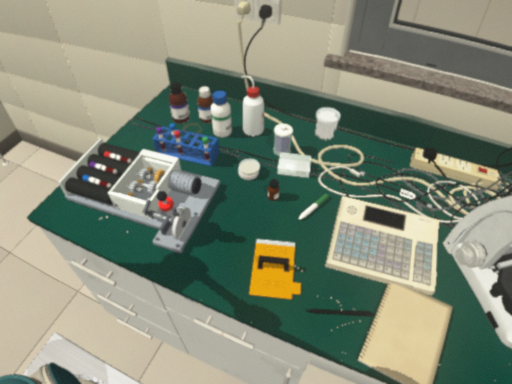

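View pics/top0.png

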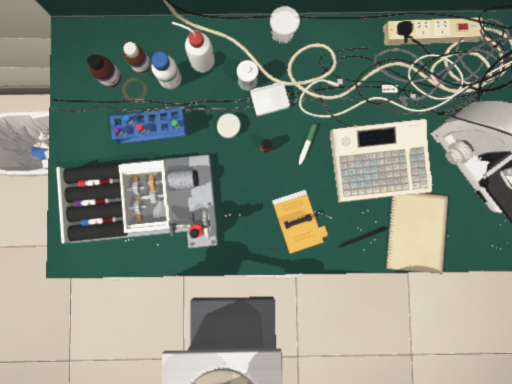

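```bash
python3 - <<'E'
import cv2
for n,(c,x,y,w,h) in dict(a=("top",50,150,180,110),b=("scene",55,135,170,115),e=("top",250,180,120,80),f=("scene",235,225,120,100)).items():
    im=cv2.imread(f"pics/{c}0.png")[y:y+h,x:x+w]
    s=min(800/w,600/h)//1
    cv2.imwrite(f"pics/crop_{n}.png",cv2.resize(im,None,fx=s,fy=s,interpolation=cv2.INTER_CUBIC));print(n,s)
E
```

```text
a 4.0
b 4.0
e 6.0
f 6.0
```

View pics/crop_a.png

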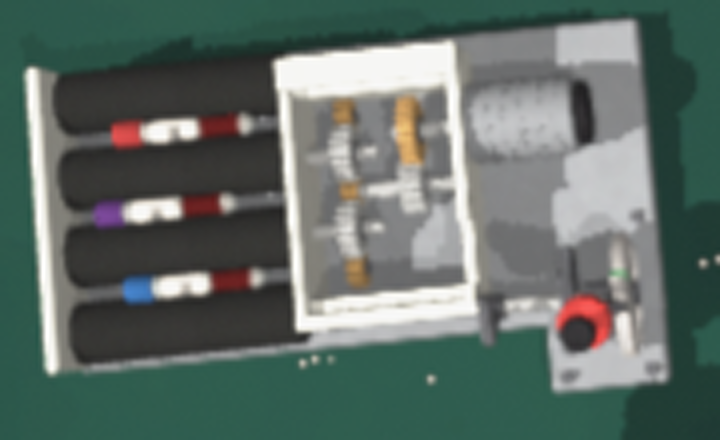

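View pics/crop_b.png

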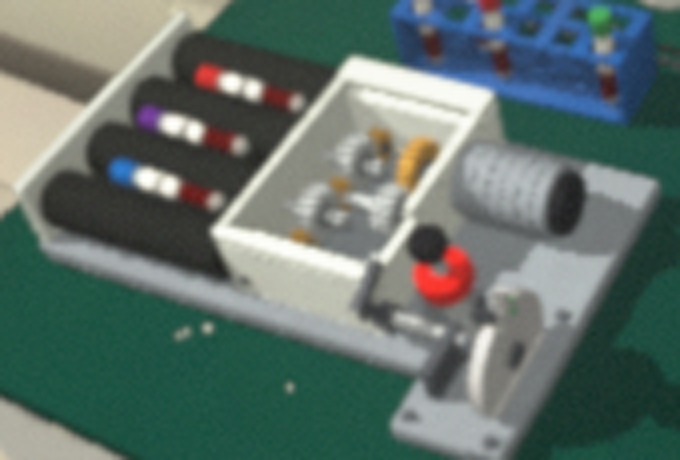

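View pics/crop_e.png

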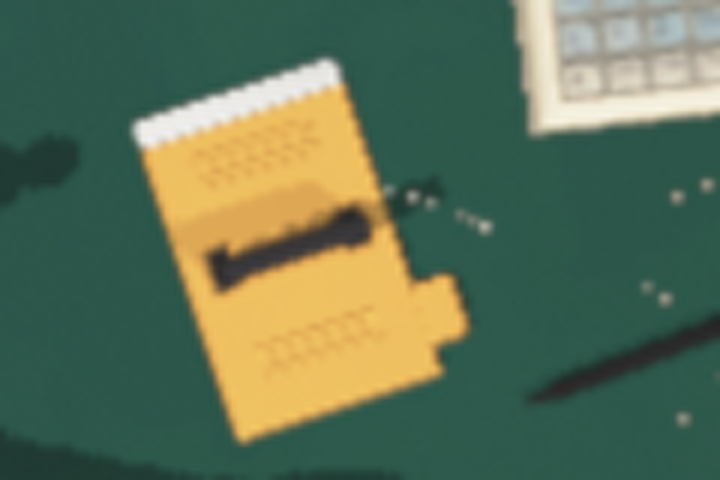

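View pics/crop_f.png

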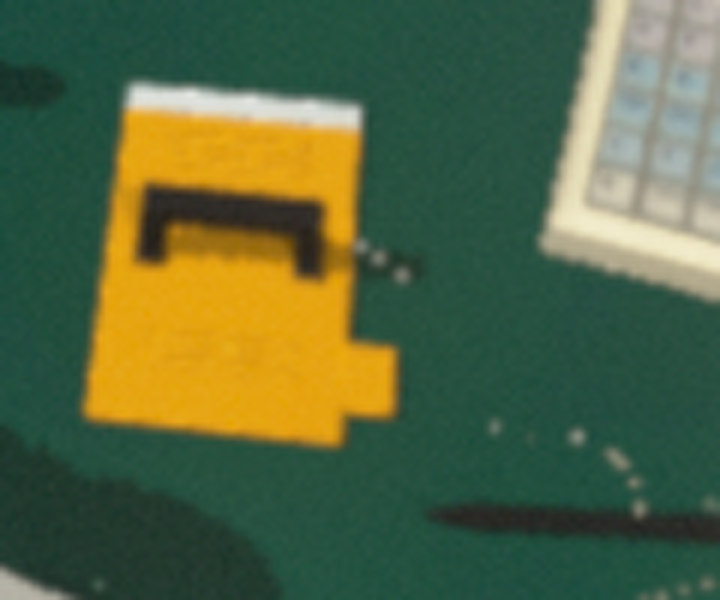

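```bash
cat > fit.py <<'E'
from h import *
import pickle
D=pickle.load(open("D0.pkl","rb"))
def px(off,s,uv): return np.array(off)+(np.array(uv)+.5)/s-.5
def T(p,X): # x,y,yaw
    c,s=np.cos(p[2]),np.sin(p[2]);X=np.atleast_2d(X);return np.c_[p[0]+c*X[:,0]-s*X[:,1],p[1]+s*X[:,0]+c*X[:,1],X[:,2]]
def fit(obs,p0):
    def f(p): return np.concatenate([(proj(D[c],T(p,np.array(X)/1000))-uv).ravel() for c,X,uv in obs])
    r=least_squares(f,p0,loss="soft_l1");print(np.round(r.x,4),"res px\n",np.round(r.fun.reshape(-1,2),2) if 0 else np.round(f(r.x).reshape(-1,2),2).tolist());return r.x
def over(c,P,off,s,w,h,name):
    im=D[c]["frame"][off[1]:off[1]+h,off[0]:off[0]+w];im=cv2.resize(im,None,fx=s,fy=s,interpolation=cv2.INTER_CUBIC)
    for poly in P:
        q=(proj(D[c],poly)-off+.5)*s-.5
        cv2.polylines(im,[np.round(q*8).astype(int)],False,(255,0,255),1,cv2.LINE_AA,3)
    cv2.imwrite(name,im)
E
cat > f1.py <<'E'
from fit import *
e=lambda u:px((250,180),6,u); f=lambda u:px((235,225),6,u)
o=[("top",(75,48,3.5),e((134,130))),("top",(75,-48,3.5),e((340,62))),("top",(-75,-48,5),e((442,375))),("top",(-75,48,5),e((240,443))),("top",(-34,-66,5),e((455,274))),("top",(-62,-66,5),e((469,328))),
("scene",(75,48,3.5),f((128,85))),("scene",(75,-48,3.5),f((362,105))),("scene",(-75,-48,0),f((342,446))),("scene",(-75,48,0),f((85,420))),("scene",(-34,-66,5),f((398,348))),("scene",(-62,-66,0),f((398,416)))]
pc=fit(o,[.5,-.2,0.3])
for c in ("top","scene"): print(c,fit([x for x in o if x[0]==c],[.5,-.2,.3]))
print("grip",T(pc,[0,0,.036]))
a=lambda u:px((50,150),4,u); b=lambda u:px((55,135),4,u)
o=[("top",(66,30.5,85),a((288,92))),("top",(66,-70.5,85),a((455,72))),("top",(-79,-70.5,83),a((467,292))),("top",(-79,30.5,83),a((306,309))),
("scene",(66,30.5,85),b((352,88))),("scene",(66,-70.5,85),b((480,122))),("scene",(-79,-70.5,83),b((360,262))),("scene",(-79,30.5,83),b((235,231)))]
pm=fit(o,[.5663,.2111,0])
for c in ("top","scene"): print(c,fit([x for x in o if x[0]==c],[.5663,.2111,0]))
np.save("pc",pc);np.save("pm",pm)
C=lambda L:T(pc,np.array(L)/1000); M=lambda L:T(pm,np.array(L,float)/1000)
PC=[C([(75,48,3.5),(75,-48,3.5)]),C([(75,48,0),(75,-48,0),(-75,-48,0),(-75,48,0),(75,48,0)]),C([(0,31,43),(0,-31,43)]),C([(-34,-48,5),(-34,-66,5),(-62,-66,5),(-62,-48,5)])]
PM=[M([(66,30.5,85),(66,-70.5,85),(-79,-70.5,83),(-79,30.5,83),(66,30.5,85)]),M([(-79,-70.5,72),(66,-70.5,72),(66,30.5,72)]),M([(-85,-150,45),(-85,-150,173)]),M([(-100,-195,0),(100,-195,0),(100,195,0),(-100,195,0),(-100,-195,0)])]
over("top",PC,(250,180),6,120,80,"pics/o_e.png");over("scene",PC,(235,225),6,120,100,"pics/o_f.png")
over("top",PM,(50,150),4,180,110,"pics/o_a.png");over("scene",PM,(55,135),4,170,115,"pics/o_b.png")
E
python3 f1.py
```

```text
[ 0.4923 -0.2099  0.3091] res px
 [[-0.18, -0.33], [-1.18, -0.25], [0.13, 0.1], [0.17, 0.25], [-0.78, 0.34], [0.32, 1.2], [0.55, -0.55], [0.03, -0.34], [0.54, 0.15], [0.45, 0.1], [0.11, -0.48], [-0.5, 0.51]]
[ 0.4929 -0.2105  0.3059] res px
 [[0.12, -0.62], [-0.86, -0.43], [0.29, -0.03], [0.3, 0.0], [-0.56, 0.21], [0.51, 1.08]]
top [ 0.49285049 -0.21050963  0.30589331]
[ 0.4918 -0.2095  0.3109] res px
 [[0.27, -0.44], [-0.23, -0.29], [0.37, 0.23], [0.26, 0.25], [-0.09, -0.42], [-0.68, 0.58]]
scene [ 0.49183115 -0.2094921   0.31089703]
grip [[ 0.49228473 -0.20987664  0.036     ]]
[0.5632 0.2049 0.0684] res px
 [[1.1, -1.27], [-0.93, 0.41], [0.23, 2.39], [0.45, 1.56], [0.08, -3.68], [-0.29, -3.69], [1.3, 0.47], [-1.03, -2.38]]
[0.5654 0.2058 0.0738] res px
 [[0.61, -2.06], [-1.43, -0.59], [0.03, 1.34], [0.27, 0.73]]
top [0.56537886 0.20577551 0.07380511]
[0.5553 0.1993 0.0517] res px
 [[0.43, -1.39], [-0.02, -0.86], [0.53, 3.66], [-1.63, 0.14]]
scene [0.55525465 0.19934504 0.05166576]
```

View pics/o_a.png

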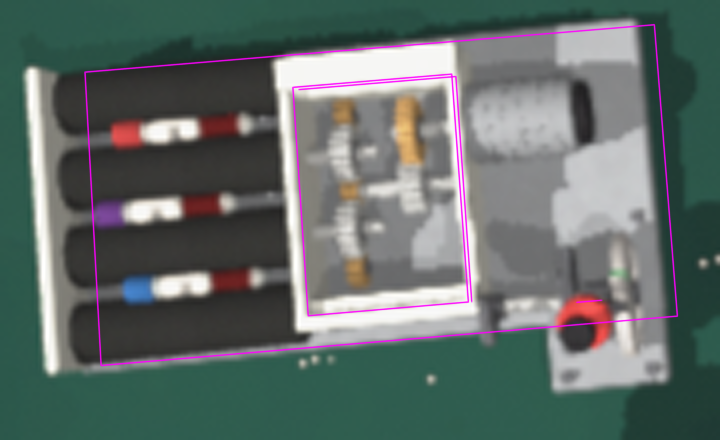

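View pics/o_b.png

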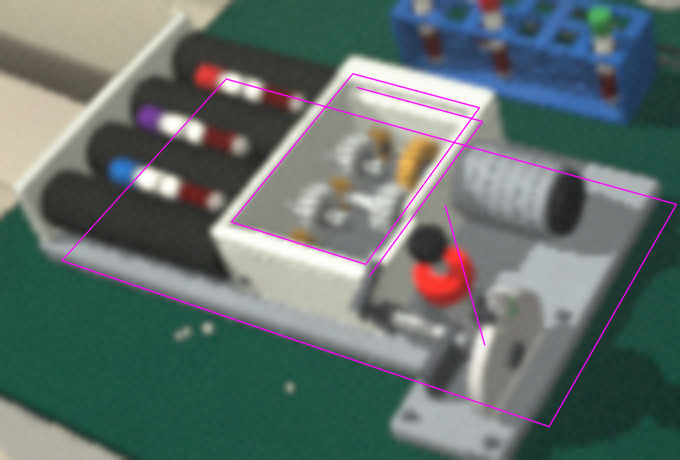

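View pics/o_e.png

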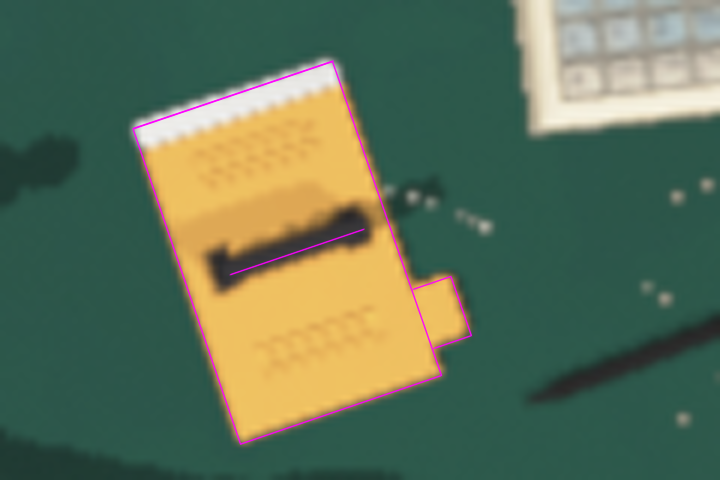

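View pics/o_f.png

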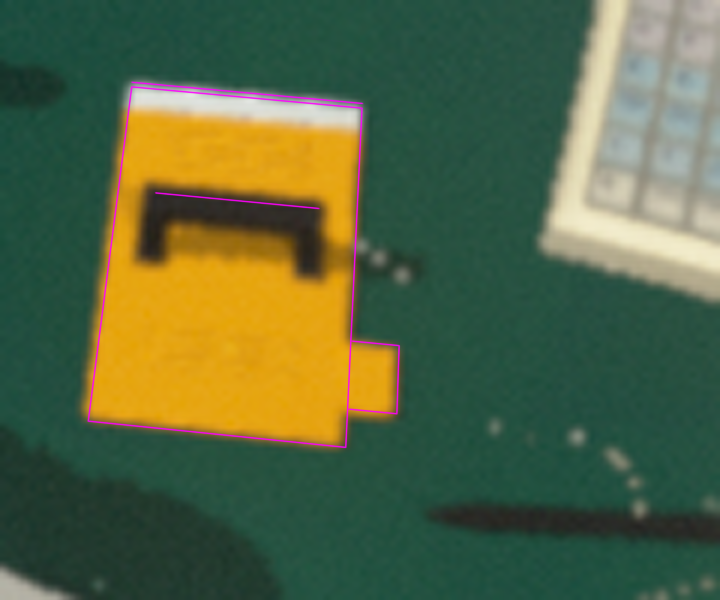

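```bash
python3 - <<'E'
import cv2,pickle,numpy as np
D=pickle.load(open("D0.pkl","rb"))
for c in D: print(c,-D[c]["R"].T@D[c]["t"])
for n,(c,x,y,w,h) in dict(a=("top",110,155,75,80),b=("scene",100,142,90,75)).items():
    im=cv2.imread(f"pics/{c}0.png")[y:y+h,x:x+w]
    s=7 if n=='a' else 8
    im=cv2.resize(im,None,fx=s,fy=s,interpolation=cv2.INTER_CUBIC)
    im=(255*(im/255.)**1.8).astype('uint8')
    for i in range(0,w*s,100): cv2.putText(im,str(i),(i,10),0,.35,(0,255,255));cv2.line(im,(i,0),(i,5),(0,255,255))
    for i in range(0,h*s,100): cv2.putText(im,str(i),(0,i+4),0,.35,(0,255,255))
    cv2.imwrite(f"pics/z_{n}.png",im)
E
```

```text
scene [ 0.1023663  -0.33674772  0.7346808 ]
top [ 0.49720482 -0.08346708  1.19472694]
```

View pics/z_a.png

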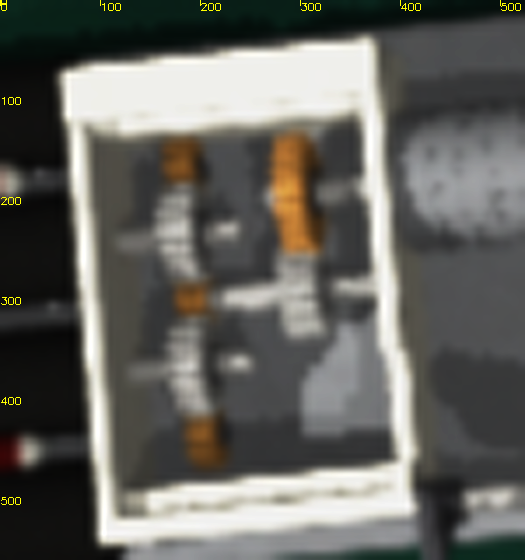

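View pics/z_b.png

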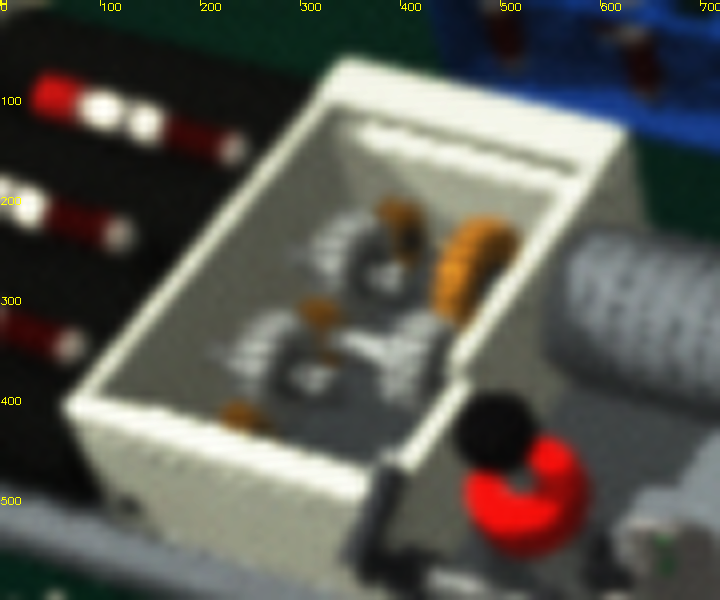

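```bash
cat > f2.py <<'E'
from fit import *
a=lambda u:px((110,155),7,u); b=lambda u:px((100,142),8,u)
def O(t): return [("top",(66,30.5,85),a((88,128))),("top",(66,-70.5,85),a((365,105))),("top",(-79,-70.5,83),a((400,490))),("top",(-79,30.5,83),a((118,515))),
("top",(78+t,30.5+t,85),a((62,72))),("top",(78+t,-70.5-t,85),a((375,38))),("top",(-79-t,-70.5-t,83),a((412,512))),("top",(-79-t,30.5+t,83),a((100,545))),
("scene",(66,30.5,85),b((335,105))),("scene",(66,-70.5,85),b((582,166))),("scene",(-79,30.5,83),b((95,396))),("scene",(-79,-70.5,83),b((366,468))),
("scene",(78+t,30.5+t,85),b((340,56))),("scene",(78+t,-70.5-t,85),b((630,126))),("scene",(-79-t,30.5+t,83),b((63,403)))]
for t in (5,6,7):
    print(t);pm=fit(O(t),[.5663,.2111,0])
t=6;pm=fit(O(t),[.5663,.2111,0])
for c in ("top","scene"): fit([x for x in O(t) if x[0]==c],[.5663,.2111,0])
np.save("pm",pm)
M=lambda L:T(pm,np.array(L,float)/1000)
PM=[M([(66,30.5,85),(66,-70.5,85),(-79,-70.5,83),(-79,30.5,83),(66,30.5,85)]),M([(78+t,30.5+t,85),(78+t,-70.5-t,85),(-79-t,-70.5-t,83),(-79-t,30.5+t,83),(78+t,30.5+t,85)])]
for th in (-.36,-.2,0): PM.append(M([(-85,-150,45),(-85+119*np.sin(th),-150,45+119*np.cos(th))]))
over("top",PM,(110,155),5,120,100,"pics/o2_a.png");over("scene",PM,(100,142),6,110,100,"pics/o2_b.png")
for th in (-.36,-.2,0): print(th,[proj(D[c],M([(-85+85*np.sin(th),-150,45+85*np.cos(th))])) for c in D])
print(M([(-85,-150,45)]))
E
python3 f2.py
```

```text
5
[0.5607 0.2068 0.0831] res px
 [[-0.56, -0.34], [-0.44, -0.95], [-0.45, 0.96], [-0.16, 1.41], [0.67, 1.24], [-0.47, 1.82], [-0.02, -0.4], [0.58, -0.7], [-0.19, -1.36], [0.8, -0.84], [-0.01, -0.41], [0.02, 0.8], [0.87, 0.5], [-0.62, 0.48], [1.25, -0.38]]
6
[0.5608 0.2069 0.0837] res px
 [[-0.6, -0.37], [-0.48, -1.01], [-0.46, 0.9], [-0.16, 1.37], [0.2, 0.86], [-0.16, 1.34], [0.41, -0.11], [0.21, -0.3], [-0.2, -1.39], [0.8, -0.89], [0.01, -0.44], [0.05, 0.75], [0.75, 0.17], [-0.13, 0.28], [0.72, -0.23]]
7
[0.5609 0.2069 0.0848] res px
 [[-0.61, -0.39], [-0.5, -1.07], [-0.41, 0.83], [-0.12, 1.34], [-0.25, 0.49], [0.17, 0.85], [0.88, 0.18], [-0.1, 0.11], [-0.2, -1.41], [0.82, -0.93], [0.06, -0.44], [0.13, 0.71], [0.63, -0.14], [0.38, 0.08], [0.23, -0.05]]
[0.5608 0.2069 0.0837] res px
 [[-0.6, -0.37], [-0.48, -1.01], [-0.46, 0.9], [-0.16, 1.37], [0.2, 0.86], [-0.16, 1.34], [0.41, -0.11], [0.21, -0.3], [-0.2, -1.39], [0.8, -0.89], [0.01, -0.44], [0.05, 0.75], [0.75, 0.17], [-0.13, 0.28], [0.72, -0.23]]
[0.5618 0.2065 0.0806] res px
 [[-0.39, -0.79], [-0.26, -1.3], [-0.41, 0.62], [-0.13, 0.96], [0.43, 0.43], [0.08, 1.05], [0.44, -0.38], [0.24, -0.71]]
[0.5599 0.2072 0.0878] res px
 [[-0.58, -1.2], [0.49, -0.79], [-0.22, -0.16], [-0.08, 0.92], [0.34, 0.36], [-0.45, 0.36], [0.49, 0.07]]
-0.36 [array([[163.15805926, 209.62142891]]), array([[196.92597193, 237.16840931]])]
-0.2 [array([[165.64806283, 204.30603478]]), array([[196.24774764, 231.8281406 ]])]
0 [array([[169.08466684, 198.42645832]]), array([[195.52987123, 224.86648439]])]
[[0.48868074 0.05030287 0.045     ]]
```

View pics/o2_a.png

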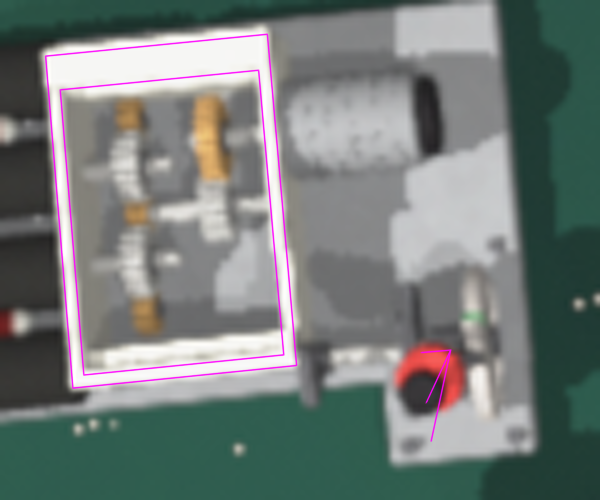

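View pics/o2_b.png

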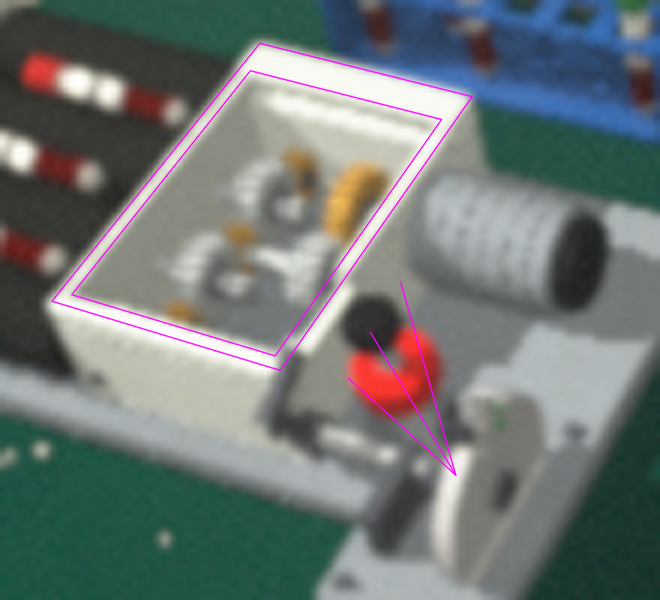

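Request:
jog_arm:
  moves:
    - [0.01, -0.02, 0, 0, 0, -4]
    - [0.034, -0.073, 0, 0, 0, -12]
    - [0.06, -0.128, 0, 0, 0, -20]
    - [0.085, -0.182, 0, 0, 0, -28]
    - [0.11, -0.236, 0, 0, 0, -36]
    - [0.136, -0.29, 0, 0, 0, -44]
    - [0.161, -0.345, 0, 0, 0, -50]
    - [0.186, -0.399, 0, 0, 0, -55]
    - [0.212, -0.453, 0, 0, 0, -58.8]
    - [0.237, -0.507, -0.02, 0, 0, -58.8]
    - [0.262, -0.561, -0.04, 0, 0, -58.8]
    - [0.287, -0.615, -0.06, 0, 0, -58.8]
  hand: 0.05
  newtons: 40

```text
clock: 2.9
position: [0.4213, -0.0571, 0.1456]
orientation: [0.001, 0.59, 0.807, 0.001]
wrist_force: [0.9, -0.0, -0.2]
finger_gap: 0.529
```

Request:
jog_arm:
  moves:
    - [0.025, -0.053, -0.02, 0, 0, 0]
    - [0.05, -0.107, -0.04, 0, 0, 0]
    - [0.066, -0.141, -0.05, 0, 0, 0]
    - [0.072, -0.153, -0.06, 0, 0, 0]
    - [0.072, -0.153, -0.06, 0, 0, 0]
    - [0.072, -0.153, -0.06, 0, 0, 0]

```text
clock: 3.65
position: [0.4917, -0.2064, 0.0861]
orientation: [-0.0, 0.589, 0.808, 0.0]
wrist_force: [-0.8, -0.4, -0.2]
finger_gap: 0.528
```

```bash
python3 - <<'E'
from h import *
s=robot.get_state();print(s["position"],s["clock"])
d=robot.snapshot("scene");im=d["frame"][190:320,210:370];cv2.imwrite("pics/s1.png",cv2.resize(im,None,fx=4,fy=4,interpolation=cv2.INTER_CUBIC))
E
```

```text
[ 0.49174394 -0.20641357  0.08607015] 3.65
```

View pics/s1.png

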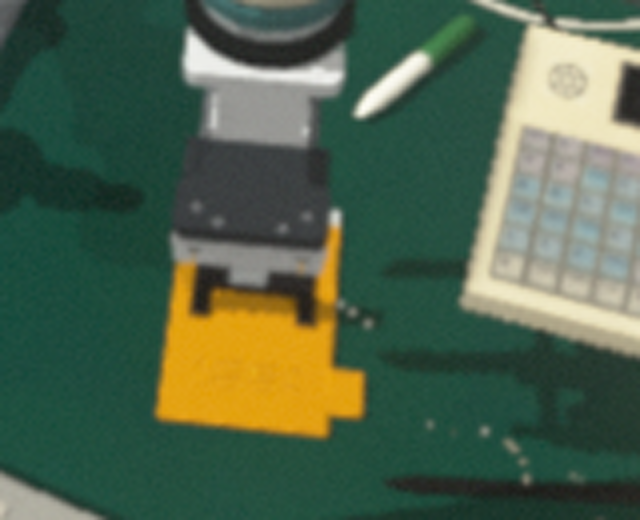

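Request:
jog_arm:
  moves:
    - [0.0, -0.002, -0.02, 0, 0, 0]
    - [0.0, -0.002, -0.045, 0, 0, 0]
    - [0.0, -0.002, -0.06, 0, 0, 0]
    - [0.0, -0.002, -0.067, 0, 0, 0]
    - [0.0, -0.002, -0.067, 0, 0, 0]

```text
clock: 4.32
position: [0.4925, -0.2097, 0.0188]
orientation: [-0.0, 0.589, 0.808, 0.0]
wrist_force: [0.5, -0.5, -0.9]
finger_gap: 0.529
```

Request:
jog_arm:
  moves:
    - [0, 0, 0, 0, 0, 0]
    - [0, 0, 0, 0, 0, 0]
    - [0, 0, 0, 0, 0, 0]
    - [0, 0, 0, 0, 0, 0]
    - [0, 0, 0.005, 0, 0, 0]
    - [0, 0, 0.02, 0, 0, 0]
  hand: 0
  newtons: 45

```text
clock: 5.08
position: [0.4914, -0.2095, 0.0385]
orientation: [-0.001, 0.59, 0.808, -0.0]
wrist_force: [0.7, -0.0, -2.6]
finger_gap: 0.12
```

```bash
cat > plan.py <<'E'
from h import *
pm=np.load("pm.npy")
def q2R(q): return Ro.from_quat([q[1],q[2],q[3],q[0]])
def target(tip,phi,yaw=None,h=.0188,yoff=0):
    """tip in mixer mm; returns TCP world and rot of cover"""
    yaw=pm[2] if yaw is None else yaw
    Rm=Ro.from_euler('z',pm[2]); Rc=Ro.from_euler('z',yaw)*Ro.from_euler('y',phi)
    return np.r_[pm[:2],0]+Rm.apply(np.array(tip)/1000)+Rc.apply([-.075,yoff,h]),Rc
# tool rot for cover rot Rc: tool y || cover x, tool z = -cover z, tool x = y x z
def toolR(Rc): return Rc*Ro.from_matrix(np.array([[0,1,0],[1,0,0],[0,0,-1]]).T)
E
python3 - <<'E'
from plan import *
s=robot.get_state();p=s["position"];R=q2R(s["orientation"]);print(p,R.as_matrix().round(3).tolist())
for tip,phi in [((58,-20,200),.2),((60,-20,95),.2),((60,-20,73.5),.2),((75,-20,73.5),.2),((75,-20,72.5),.1),((75,-20,72),0)]:
    P,Rc=target(tip,phi);d=toolR(Rc)*R.inv();rv=d.as_rotvec(degrees=True)
    print(tip,phi,(P).round(4),(P-p).round(4),rv.round(2))
E
```

```text
[ 0.49141237 -0.20947907  0.03845125] [[-0.305, 0.952, -0.002], [0.952, 0.305, 0.001], [0.002, -0.002, -1.0]]
(58, -20, 200) 0.2 [0.5508 0.186  0.2333] [0.0594 0.3954 0.1949] [ -2.34  11.13 -12.9 ]
(60, -20, 95) 0.2 [0.5528 0.1861 0.1283] [0.0614 0.3956 0.0899] [ -2.34  11.13 -12.9 ]
(60, -20, 73.5) 0.2 [0.5528 0.1861 0.1068] [0.0614 0.3956 0.0684] [ -2.34  11.13 -12.9 ]
(75, -20, 73.5) 0.2 [0.5677 0.1874 0.1068] [0.0763 0.3969 0.0684] [ -2.34  11.13 -12.9 ]
(75, -20, 72.5) 0.1 [0.5648 0.1871 0.0987] [0.0733 0.3966 0.0602] [ -1.22   5.5  -12.93]
(75, -20, 72) 0 [0.5625 0.187  0.0908] [0.0711 0.3964 0.0523] [ -0.1   -0.13 -12.95]
```

Request:
jog_arm:
  moves:
    - [0, 0, 0.04, 0, 0, 0]
    - [0, 0, 0.09, 0, 0, 0]
    - [0, 0.01, 0.14, 0, 0, 0]
    - [0.005, 0.04, 0.19, 0, 0, -2]
    - [0.012, 0.085, 0.22, 0, 2, -5]
    - [0.02, 0.135, 0.22, 0, 4, -8]
    - [0.028, 0.19, 0.22, -1, 6, -11]
    - [0.037, 0.245, 0.22, -1.5, 8, -13]
    - [0.045, 0.3, 0.22, -2, 10, -13]
    - [0.053, 0.35, 0.215, -2.3, 11.1, -12.9]
    - [0.059, 0.385, 0.2, -2.3, 11.1, -12.9]
    - [0.06, 0.395, 0.17, -2.3, 11.1, -12.9]

```text
clock: 6.58
position: [0.5536, 0.1877, 0.2097]
orientation: [-0.065, 0.673, 0.734, -0.071]
wrist_force: [0.1, 0.1, -4.2]
finger_gap: 0.122
```

Request:
jog_arm:
  moves:
    - [0.001, 0.0, -0.03, 0, 0, 0]
    - [0.001, 0, -0.055, 0, 0, 0]
    - [0.001, 0, -0.065, 0, 0, 0]
    - [0.001, 0, -0.065, 0, 0, 0]

```text
clock: 7.08
position: [0.5534, 0.1849, 0.1439]
orientation: [-0.066, 0.674, 0.733, -0.073]
wrist_force: [0.6, -0.2, -2.2]
finger_gap: 0.122
```

```bash
cat > look.py <<'E'
import sys
from plan import *
from fit import over,D
n=sys.argv[1]
# current cover pose predicted from tool
s=robot.get_state();R=q2R(s["orientation"]);Rc=R*Ro.from_matrix(np.array([[0,1,0],[1,0,0],[0,0,-1]]))
h=float(sys.argv[2]) if len(sys.argv)>2 else .0188
org=s["position"]-Rc.apply([0,0,h])  # underside middle
C=lambda L:org+Rc.apply(np.array(L,float)/1000)
Rm=Ro.from_euler('z',pm[2]);M=lambda L:np.r_[pm[:2],0]+Rm.apply(np.array(L,float)/1000)
print("tip mixer mm",(Rm.inv().apply(C([(75,0,0),(75,48,0),(75,-48,0),(-75,0,0)])-np.r_[pm[:2],0])*1000).round(1).tolist(),"force",s["wrist_force"].round(1),s["clock"])
PC=[C([(75,48,0),(75,-48,0),(-75,-48,0),(-75,48,0),(75,48,0)])]
PM=[M([(66,30.5,85),(66,-70.5,85),(-79,-70.5,83),(-79,30.5,83),(66,30.5,85)])]
for c,off,w,h_ in (("scene",(85,110),130,110),("top",(100,140),120,110)):
    D[c]=robot.snapshot(c);cv2.imwrite(f"pics/{n}_{c}_raw.png",D[c]["frame"])
    over(c,PC+PM,off,5,w,h_,f"pics/{n}_{c}.png")
E
python3 look.py p1
```

```text
tip mixer mm [[60.6, -21.3, 110.8], [60.5, 26.7, 110.7], [60.6, -69.3, 110.9], [-86.5, -21.3, 140.2]] force [ 0.6 -0.2 -2.2] 7.075
```

View pics/p1_scene.png

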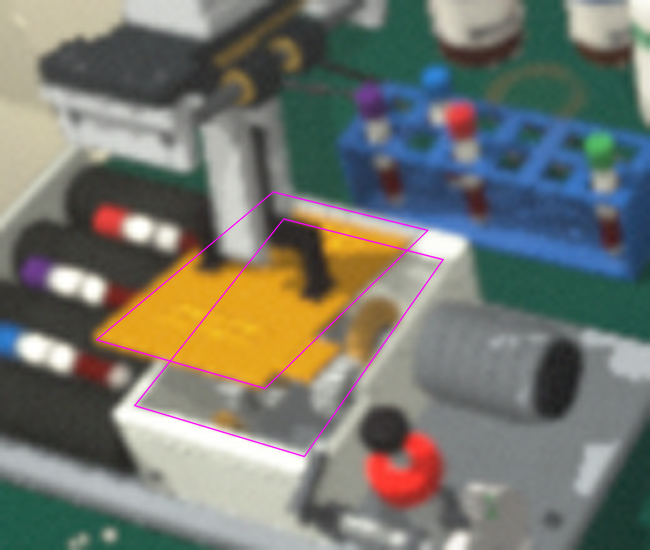

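View pics/p1_top.png

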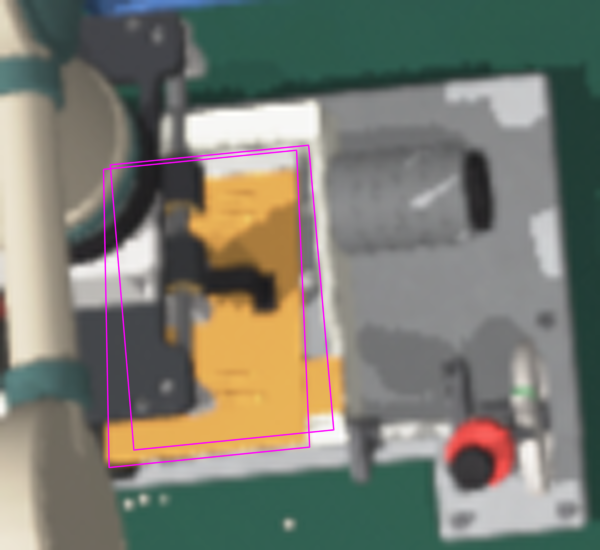

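Request:
jog_arm:
  moves:
    - [0, 0.001, -0.015, 0, 0, 0]
    - [0, 0.001, -0.028, 0, 0, 0]
    - [0, 0.001, -0.035, 0, 0, 0]
    - [0, 0.001, -0.037, 0, 0, 0]
    - [0, 0.001, -0.037, 0, 0, 0]

```text
clock: 7.8
position: [0.5535, 0.186, 0.1067]
orientation: [-0.066, 0.674, 0.733, -0.073]
wrist_force: [-0.4, 0.0, -1.9]
finger_gap: 0.126
```

```bash
python3 look.py p2
```

```text
tip mixer mm [[60.8, -20.2, 73.5], [60.8, 27.8, 73.5], [60.8, -68.2, 73.6], [-86.3, -20.3, 103.0]] force [-0.4  0.  -1.9] 7.8
```

View pics/p2_scene.png

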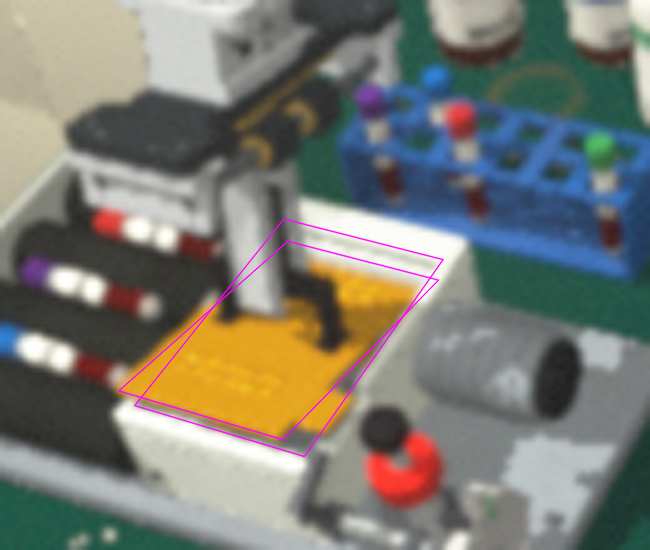

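View pics/p2_top.png

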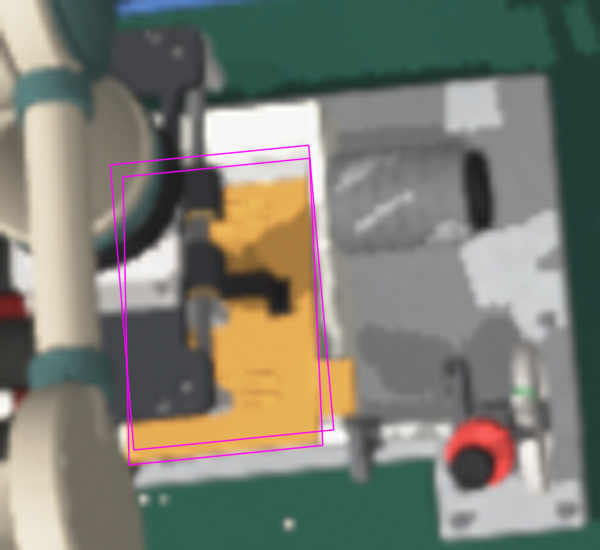

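Request:
jog_arm:
  moves:
    - [0.003, 0.0, 0, 0, 0, 0]
    - [0.006, 0.0005, 0, 0, 0, 0]
    - [0.009, 0.0008, 0, 0, 0, 0]
    - [0.012, 0.001, 0, 0, 0, 0]
    - [0.014, 0.001, 0, 0, 0, 0]
    - [0.014, 0.001, 0, 0, 0, 0]

```text
clock: 8.65
position: [0.5676, 0.1869, 0.1067]
orientation: [-0.066, 0.674, 0.733, -0.073]
wrist_force: [0.2, 0.8, -2.6]
finger_gap: 0.125
```

```bash
python3 look.py p3
```

```text
tip mixer mm [[74.9, -20.5, 73.5], [74.9, 27.5, 73.5], [74.9, -68.5, 73.6], [-72.2, -20.5, 103.0]] force [ 0.2  0.8 -2.6] 8.65
```

View pics/p3_scene.png

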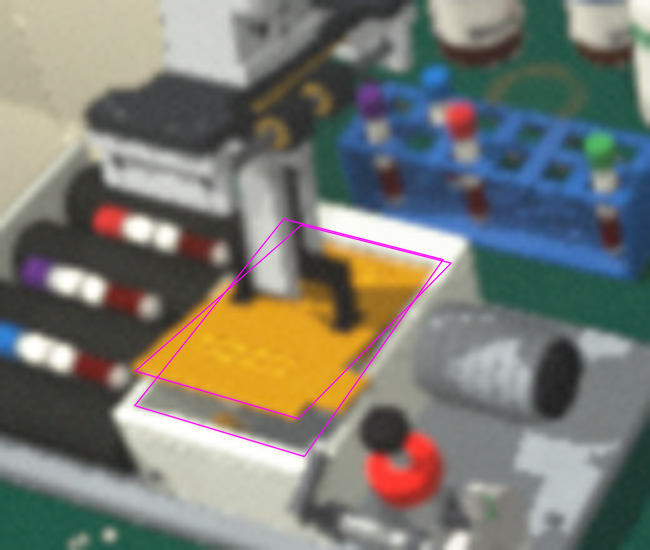

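View pics/p3_top.png

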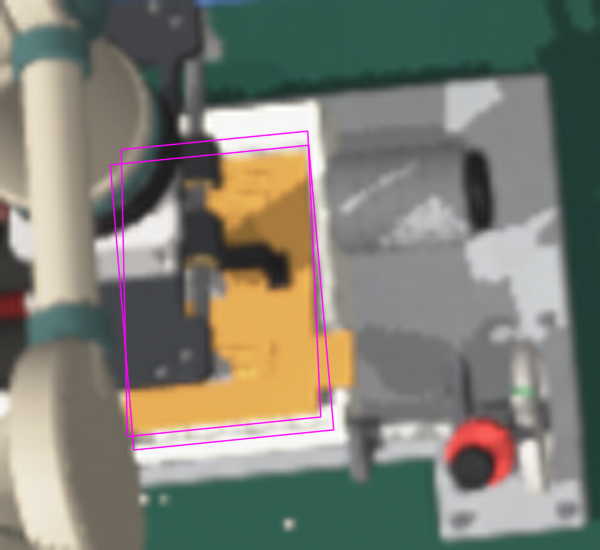

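Request:
jog_arm:
  moves:
    - [-0.0005, 0, -0.002, 0.2, -2, 0]
    - [-0.0015, 0, -0.005, 0.4, -4, 0]
    - [-0.0025, 0, -0.0075, 0.5, -6, 0]
    - [-0.0035, 0, -0.01, 0.7, -8, 0]
    - [-0.0045, 0, -0.013, 0.85, -10, 0]
    - [-0.005, 0, -0.0155, 0.95, -11.3, 0]
    - [-0.005, 0, -0.0155, 0.95, -11.3, 0]

```text
clock: 9.62
position: [0.5618, 0.1869, 0.0913]
orientation: [0.001, 0.677, 0.736, -0.0]
wrist_force: [0.1, -0.4, -3.3]
finger_gap: 0.126
```

```bash
python3 look.py p4
```

```text
tip mixer mm [[74.3, -20.0, 72.5], [74.3, 28.0, 72.5], [74.3, -68.0, 72.6], [-75.7, -20.0, 72.5]] force [ 0.1 -0.4 -3.3] 9.625
```

View pics/p4_scene.png

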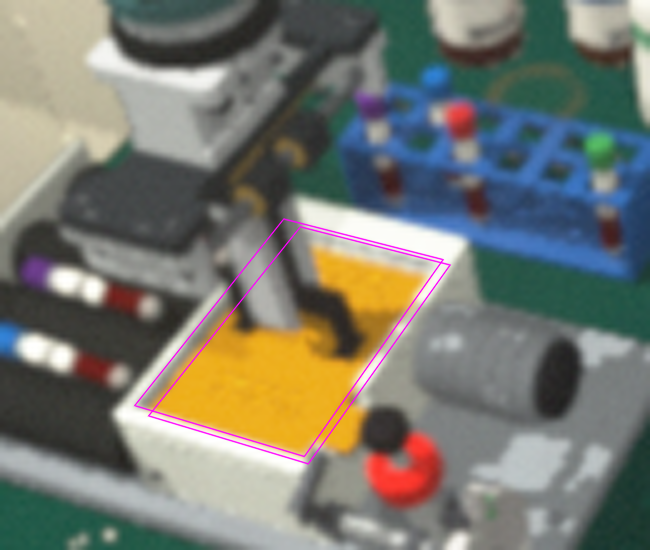

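View pics/p4_top.png

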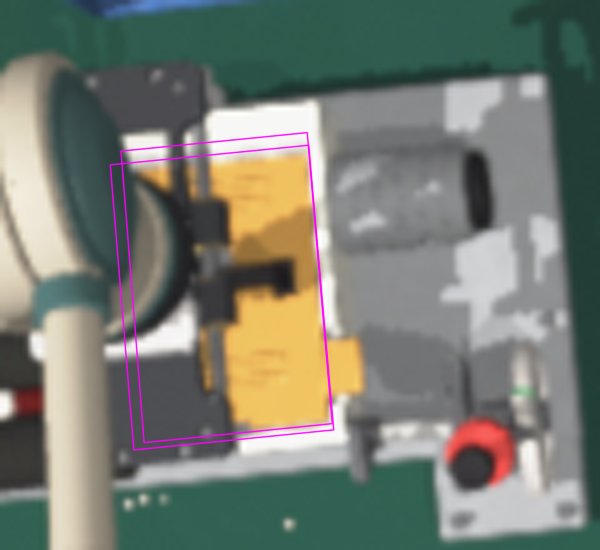

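Request:
jog_arm:
  moves:
    - [0, 0, -0.0005, 0, 0, 0]
    - [0, 0, -0.001, 0, 0, 0]
    - [0, 0, -0.001, 0, 0, 0]

```text
clock: 10.1
position: [0.5628, 0.187, 0.0911]
orientation: [0.001, 0.677, 0.736, 0.0]
wrist_force: [-1.5, -0.9, 5.0]
finger_gap: 0.125
```

Request:
jog_arm:
  moves:
    - [0, 0, 0, 0, 0, 0]
    - [0, 0, 0, 0, 0, 0]
    - [0, 0, 0.01, 0, 0, 0]
    - [0, 0, 0.05, 0, 0, 0]
    - [0, 0, 0.1, 0, 0, 0]
    - [-0.01, -0.03, 0.15, 0, 0, 0]
    - [-0.03, -0.08, 0.16, 0, 0, 0]
  hand: 0.035

```text
clock: 10.98
position: [0.5351, 0.1072, 0.2547]
orientation: [0.004, 0.676, 0.737, 0.003]
wrist_force: [-0.2, -1.2, -0.4]
finger_gap: 0.372
```

```bash
python3 - <<'E'
from h import *
for c,(x,y,w,h) in dict(scene=(85,120,130,115),top=(100,145,120,105)).items():
    d=robot.snapshot(c);cv2.imwrite(f"pics/r_{c}_raw.png",d["frame"])
    cv2.imwrite(f"pics/r_{c}.png",cv2.resize(d["frame"][y:y+h,x:x+w],None,fx=5,fy=5,interpolation=cv2.INTER_CUBIC))
E
```

```text
(no output)
```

View pics/r_scene.png

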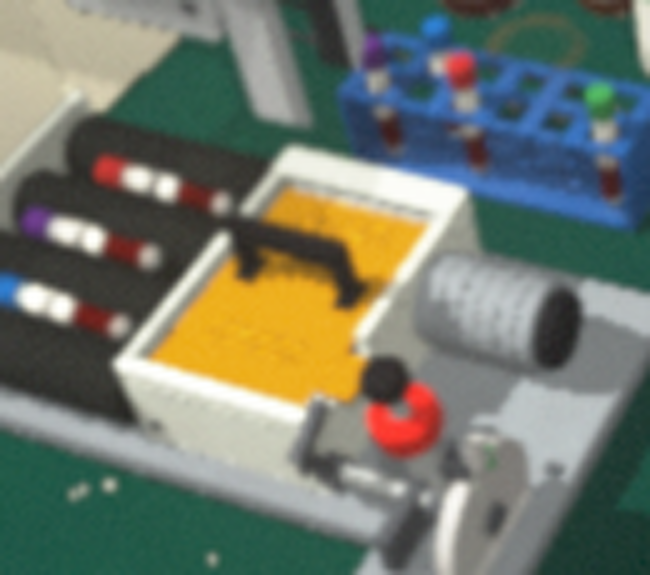

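View pics/r_top.png

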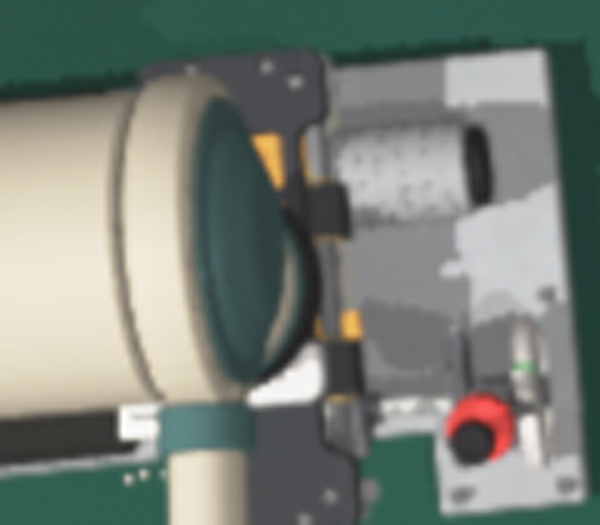

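```bash
cat > lev.py <<'E'
from plan import *
import pickle
D=pickle.load(open("D0.pkl","rb"))
Rm=Ro.from_euler('z',pm[2])
def pt(th,r,dx=0,dy=0,y=-150): return np.r_[pm[:2],0]+Rm.apply(np.array([-85+dx+r*np.sin(th),y+dy,45+r*np.cos(th)])/1000)
E
python3 - <<'E'
from lev import *
P=lambda o,u:np.array(o)+(np.array(u)+.5)/5-.5
obs=[("scene",85,P((85,120),(404,416))),("scene",119,P((85,120),(385,380))),("top",85,P((100,145),(480,428))),("top",119,P((100,145),(471.5,440)))]
def f(p,O=obs): return np.concatenate([(proj(D[c],pt(p[0],r,p[1],p[2]))[0]-uv) for c,r,uv in O])
r=least_squares(f,[-.2,0,0]);print(r.x,r.fun.reshape(-1,2).round(2).tolist())
for O in (obs[:2],obs[2:]):
    r=least_squares(lambda p:f([p[0],0,p[1]],O),[-.2,0]);print(r.x,r.fun.round(2))
r=least_squares(lambda p:f([p[0],0,p[1]]),[-.2,0]);print(r.x,r.fun.round(2))
E
```

```text
[-0.18372294  2.63569265  1.58270503] [[0.47, -0.04], [-0.02, -0.52], [-0.17, 0.05], [-0.02, 0.62]]
[-0.16896552  1.46290339] [ 0.19  0.37 -0.21 -0.3 ]
[-0.14978705  1.21309706] [-0.05 -0.05  0.04  0.03]
[-0.15948341  1.44524752] [ 0.36  0.07  0.03 -0.71 -0.11  0.29 -0.    0.53]
```

```bash
cat >> lev.py <<'E'
DY=1.4
def ltool(th,r,sgn=-1):
    c=Rm*Ro.from_euler('y',th)  # stick frame: z up stick
    # tool z=-stick z ; tool y = sgn*stick y ; tool x = y x z
    B=np.array([np.cross([0,sgn,0],[0,0,-1]),[0,sgn,0],[0,0,-1]]).T
    return pt(th,r,0,DY),c*Ro.from_matrix(B)
E
python3 - <<'E'
from lev import *
s=robot.get_state();p=s["position"];R=q2R(s["orientation"]);print(p,s["joint_positions"].round(2),s["clock"])
for sg in (-1,1):
  for th,r in [(-.165,150),(-.165,71)]:
    P,T=ltool(th,r,sg);d=T*R.inv();print(sg,th,r,P.round(4),(P-p).round(4),d.as_rotvec(degrees=True).round(2))
    # check half angle interpolations
E
```

```text
[0.53187807 0.10360222 0.25329388] [ 0.07  0.2   1.49 -0.    1.45 -0.01] 11.075
-1 -0.165 150 [0.464  0.0496 0.193 ] [-0.0679 -0.054  -0.0603] [  8.37  -6.74 -89.56]
-1 -0.165 71 [0.4769 0.0507 0.115 ] [-0.0549 -0.0529 -0.1383] [  8.37  -6.74 -89.56]
1 -0.165 150 [0.464  0.0496 0.193 ] [-0.0679 -0.054  -0.0603] [-6.84 -7.64 89.96]
1 -0.165 71 [0.4769 0.0507 0.115 ] [-0.0549 -0.0529 -0.1383] [-6.84 -7.64 89.96]
```

Request:
jog_arm:
  moves:
    - [-0.007, -0.006, 0, 0.93, -0.75, -9.95]
    - [-0.015, -0.012, 0, 1.86, -1.5, -19.9]
    - [-0.022, -0.018, 0, 2.79, -2.25, -29.85]
    - [-0.03, -0.024, 0, 3.72, -3.0, -39.8]
    - [-0.037, -0.03, 0, 4.65, -3.75, -49.75]
    - [-0.045, -0.036, 0, 5.58, -4.5, -59.7]
    - [-0.052, -0.042, -0.01, 6.51, -5.25, -69.65]
    - [-0.06, -0.048, -0.03, 7.44, -6.0, -79.6]
    - [-0.068, -0.054, -0.05, 8.37, -6.74, -89.56]
    - [-0.068, -0.054, -0.06, 8.37, -6.74, -89.56]
    - [-0.068, -0.054, -0.06, 8.37, -6.74, -89.56]
  hand: 0.055

```text
clock: 12.45
position: [0.4648, 0.0534, 0.19]
orientation: [-0.005, 0.996, 0.045, 0.083]
wrist_force: [-0.4, 0.8, 0.2]
finger_gap: 0.584
```

```bash
cat > look2.py <<'E'
from lev import *
import sys
s=robot.get_state();p=s["position"];R=q2R(s["orientation"]);print(p.round(4),s["joint_positions"].round(2),s["wrist_force"].round(1),s["finger_gap"],s["clock"])
a=-R.as_matrix()[:,2];m=Rm.inv().apply(a);print("stick-axis tilt x,y",m.round(3),"th",np.arctan2(m[0],m[2]).round(3))
q=Rm.inv().apply(p-np.r_[pm[:2],0])*1000-np.array([-85,-148.6,45]);print("TCP rel pivot mm",q.round(1),"r",np.hypot(q[0],q[2]).round(1),"th",np.arctan2(q[0],q[2]).round(3))
n=sys.argv[1]
for c,(x,y,w,h) in dict(scene=(110,130,120,105),top=(140,165,110,95)).items():
    d=robot.snapshot(c);cv2.imwrite(f"pics/{n}_{c}_raw.png",d["frame"])
    cv2.imwrite(f"pics/{n}_{c}.png",cv2.resize(d["frame"][y:y+h,x:x+w],None,fx=5,fy=5,interpolation=cv2.INTER_CUBIC))
E
python3 look2.py l1
```

```text
[0.4648 0.0534 0.19  ] [-0.06  0.03  1.87  0.03  1.08  1.41] [-0.4  0.8  0.2] 0.5842967453851375 12.45
stick-axis tilt x,y [-0.166 -0.004  0.986] th -0.167
TCP rel pivot mm [-23.6   3.7 145. ] r 146.9 th -0.161
```

View pics/l1_scene.png

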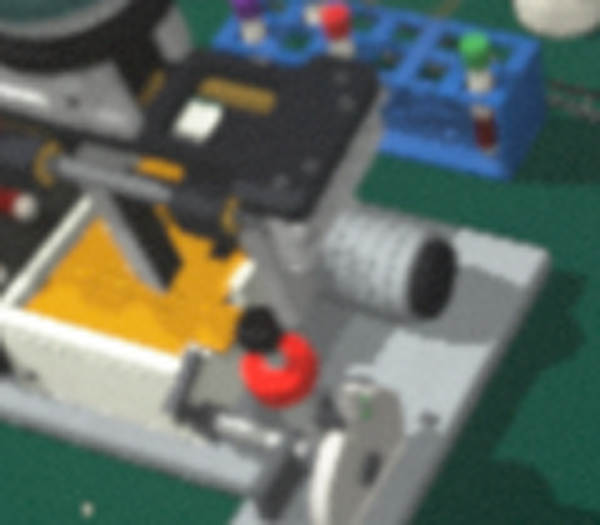

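View pics/l1_top.png

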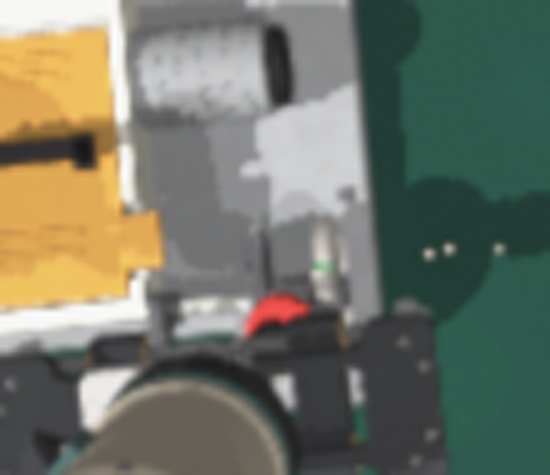

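Request:
jog_arm:
  moves:
    - [0.001, -0.003, -0.004, 0, 0, 0]
    - [0.003, -0.0035, -0.018, 0, 0, 0]
    - [0.006, -0.003, -0.035, 0, 0, 0]
    - [0.009, -0.003, -0.053, 0, 0, 0]
    - [0.012, -0.0026, -0.068, 0, 0, 0]
    - [0.0128, -0.0026, -0.075, 0, 0, 0]
    - [0.0128, -0.0026, -0.075, 0, 0, 0]

```text
clock: 13.42
position: [0.4768, 0.0503, 0.1145]
orientation: [-0.005, 0.996, 0.043, 0.083]
wrist_force: [0.6, 0.5, -0.2]
finger_gap: 0.586
```

```bash
python3 look2.py l2
```

```text
[0.4768 0.0503 0.1145] [-0.06  0.12  1.98  0.04  0.88  1.4 ] [ 0.6  0.5 -0.2] 0.586106281138915 13.425
stick-axis tilt x,y [-0.165 -0.004  0.986] th -0.166
TCP rel pivot mm [-11.8  -0.4  69.5] r 70.5 th -0.168
```

View pics/l2_scene.png

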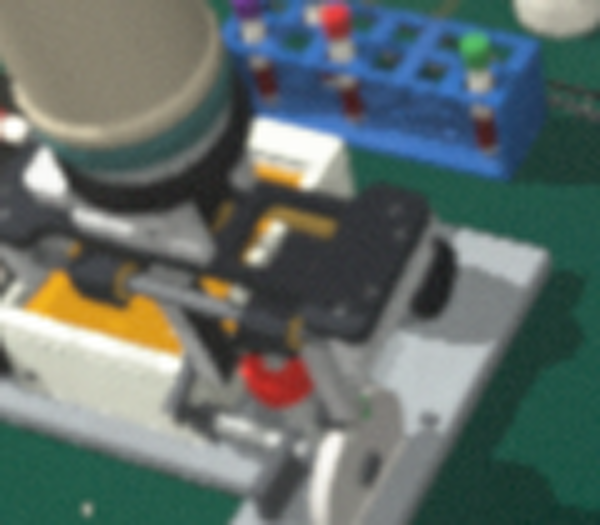

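Request:
jog_arm:
  moves:
    - [0, 0, 0, 0, 0, 0]
    - [0, 0, 0, 0, 0, 0]
    - [0, 0, 0, 0, 0, 0]
    - [0, 0, 0, 0, 0, 0]
    - [0, 0, 0, 0, 0, 0]
  hand: 0
  newtons: 40

```text
clock: 14.15
position: [0.4775, 0.0502, 0.1156]
orientation: [-0.005, 0.996, 0.044, 0.084]
wrist_force: [-1.6, -1.8, 3.4]
finger_gap: 0.333
```

```bash
python3 look2.py l3
```

```text
[0.4775 0.0502 0.1156] [-0.06  0.12  1.97  0.04  0.88  1.4 ] [-1.6 -1.8  3.4] 0.3328190242143545 14.15
stick-axis tilt x,y [-0.167 -0.003  0.986] th -0.168
TCP rel pivot mm [-11.2  -0.6  70.6] r 71.5 th -0.157
```

View pics/l3_scene.png

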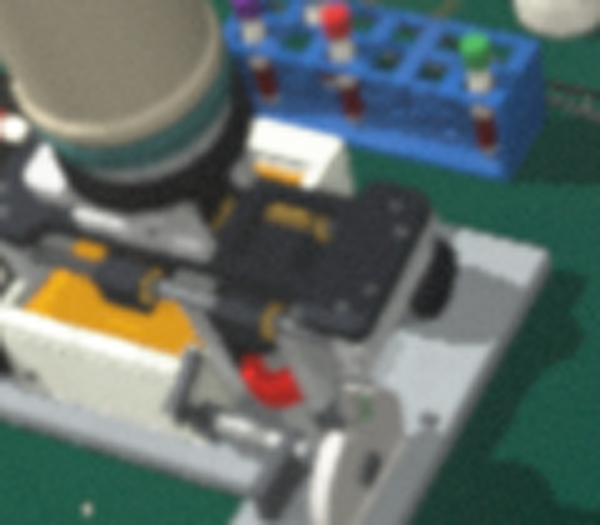

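Request:
jog_arm:
  moves:
    - [-0.0005, 0, 0.003, 0, 0, 0]
    - [-0.001, 0, 0.006, 0, 0, 0]
    - [-0.0015, 0, 0.009, 0, 0, 0]
    - [-0.002, 0, 0.012, 0, 0, 0]
    - [-0.002, 0, 0.0125, 0, 0, 0]
    - [-0.002, 0, 0.0125, 0, 0, 0]

```text
clock: 15.0
position: [0.4752, 0.0501, 0.1276]
orientation: [-0.005, 0.996, 0.044, 0.083]
wrist_force: [2.9, -3.8, -7.1]
finger_gap: 0.329
```

```bash
python3 look2.py l4; python3 - <<'E'
from lev import *
s=robot.get_state();p=s["position"];R=q2R(s["orientation"])
q=Rm.inv().apply(p-np.r_[pm[:2],0])*1000-np.array([-85,-148.6,45]);r=np.hypot(q[0],q[2]);t0=np.arctan2(q[0],q[2])
for th in np.arange(t0,.345,.05).tolist()+[.34,.35]:
    P0,_=ltool(t0,r);P,T=ltool(th,r);_,T0=ltool(t0,r)
    print(round(th,3),(P-P0).round(4),(T*T0.inv()).as_rotvec(degrees=True).round(2))
E
```

```text
[0.4752 0.0501 0.1276] [-0.06  0.1   1.96  0.03  0.92  1.4 ] [ 2.9 -3.8 -7.1] 0.3290880599136705 15.0
stick-axis tilt x,y [-0.166 -0.003  0.986] th -0.167
TCP rel pivot mm [-13.5  -0.5  82.6] r 83.7 th -0.162
-0.162 [0. 0. 0.] [0. 0. 0.]
-0.112 [0.0041 0.0003 0.0006] [-0.24  2.85  0.  ]
-0.062 [0.0083 0.0007 0.0009] [-0.48  5.71 -0.  ]
-0.012 [0.0125 0.001  0.0011] [-0.72  8.56  0.  ]
0.038 [0.0166 0.0014 0.001 ] [-0.96 11.42  0.  ]
0.088 [0.0208 0.0017 0.0008] [-1.2  14.27 -0.  ]
0.138 [0.0249 0.0021 0.0003] [-1.44 17.13  0.  ]
0.188 [ 0.029   0.0024 -0.0004] [-1.68 19.98 -0.  ]
0.238 [ 0.0331  0.0028 -0.0013] [-1.92 22.84 -0.  ]
0.288 [ 0.0371  0.0031 -0.0024] [-2.16 25.69 -0.  ]
0.338 [ 0.0411  0.0034 -0.0037] [-2.39 28.55 -0.  ]
0.34 [ 0.0412  0.0035 -0.0037] [-2.4  28.64 -0.  ]
0.35 [ 0.042   0.0035 -0.004 ] [-2.45 29.21 -0.  ]
```

View pics/l4_scene.png

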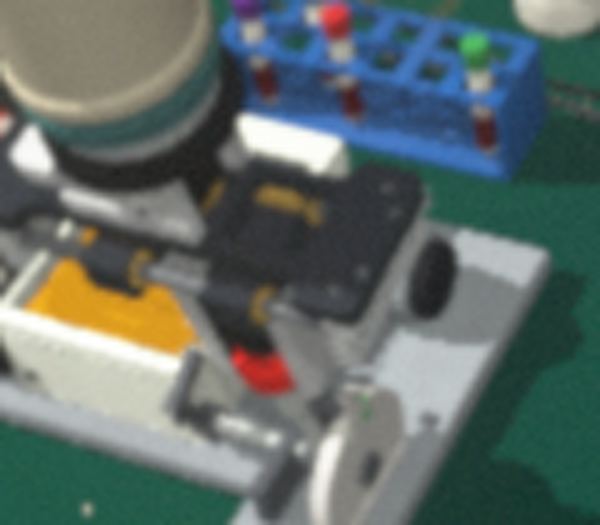

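Request:
jog_arm:
  moves:
    - [0.002, 0.0002, 0.0003, -0.12, 1.4, 0]
    - [0.0041, 0.0003, 0.0006, -0.24, 2.85, 0]
    - [0.0083, 0.0007, 0.0009, -0.48, 5.71, 0]
    - [0.0125, 0.001, 0.0011, -0.72, 8.56, 0]
    - [0.0166, 0.0014, 0.001, -0.96, 11.42, 0]
    - [0.0208, 0.0017, 0.0008, -1.2, 14.27, 0]
    - [0.0208, 0.0017, 0.0008, -1.2, 14.27, 0]

```text
clock: 15.98
position: [0.4968, 0.052, 0.1277]
orientation: [0.0, 0.998, 0.044, -0.042]
wrist_force: [1.6, -4.5, -5.5]
finger_gap: 0.329
```

```bash
python3 look2.py l5
```

```text
[0.4968 0.052  0.1277] [-0.03  0.27  1.72 -0.01  1.23  1.46] [ 1.6 -4.5 -5.5] 0.3291203550224811 15.975
stick-axis tilt x,y [ 0.084 -0.003  0.996] th 0.084
TCP rel pivot mm [ 8.2 -0.4 82.7] r 83.1 th 0.099
```

View pics/l5_scene.png

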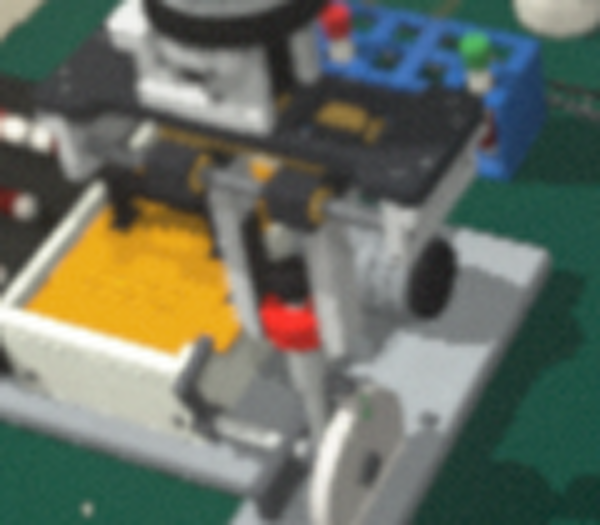

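Request:
jog_arm:
  moves:
    - [0.0041, 0.0004, -0.0005, -0.24, 2.86, 0]
    - [0.0082, 0.0007, -0.0012, -0.48, 5.7, 0]
    - [0.0123, 0.0011, -0.002, -0.72, 8.57, 0]
    - [0.0163, 0.0014, -0.0032, -0.96, 11.42, 0]
    - [0.0203, 0.0017, -0.0045, -1.2, 14.3, 0]
    - [0.0208, 0.0018, -0.0046, -1.23, 14.6, 0]
    - [0.0208, 0.0018, -0.0046, -1.23, 14.6, 0]

```text
clock: 16.95
position: [0.5168, 0.0537, 0.124]
orientation: [0.005, 0.985, 0.043, -0.167]
wrist_force: [-0.1, -4.9, -5.8]
finger_gap: 0.329
```

```bash
python3 look2.py l6
```

```text
[0.5168 0.0537 0.124 ] [-0.01  0.45  1.49 -0.03  1.53  1.48] [-0.1 -4.9 -5.8] 0.32886792131957937 16.95
stick-axis tilt x,y [ 0.33  -0.003  0.944] th 0.337
TCP rel pivot mm [28.3 -0.4 79. ] r 83.9 th 0.345
```

View pics/l6_scene.png

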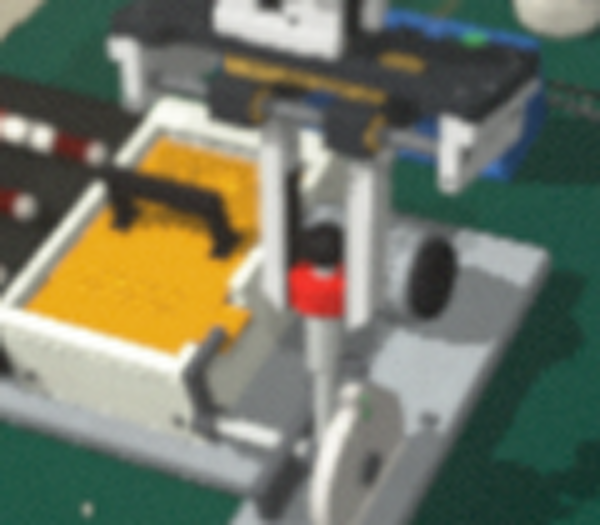

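Request:
jog_arm:
  moves:
    - [0.001, 0.0001, -0.0003, 0, 0.6, 0]
    - [0.002, 0.0002, -0.0007, 0, 1.0, 0]
    - [0.002, 0.0002, -0.0007, 0, 1.0, 0]

```text
clock: 17.42
position: [0.5179, 0.0538, 0.1236]
orientation: [0.005, 0.983, 0.043, -0.178]
wrist_force: [-1.9, -4.3, -5.2]
finger_gap: 0.333
```

Request:
jog_arm:
  moves:
    - [0.001, 0.0001, -0.0003, 0, 0, 0]
    - [0.002, 0.0002, -0.0007, 0, 0, 0]
    - [0.002, 0.0002, -0.0007, 0, 0, 0]

```text
clock: 17.8
position: [0.5191, 0.0539, 0.123]
orientation: [0.005, 0.983, 0.043, -0.178]
wrist_force: [-3.4, -4.5, -5.0]
finger_gap: 0.334
```

Request:
jog_arm:
  moves:
    - [-0.001, -0.0001, -0.003, 0, 0, 0]
    - [-0.0025, -0.0002, -0.006, 0, 0, 0]
    - [-0.0036, -0.0003, -0.009, 0, 0, 0]
    - [-0.0046, -0.0004, -0.0115, 0, 0, 0]
    - [-0.0046, -0.0004, -0.0115, 0, 0, 0]

```text
clock: 18.42
position: [0.5151, 0.0535, 0.1122]
orientation: [0.005, 0.983, 0.043, -0.177]
wrist_force: [-1.4, -5.3, -1.3]
finger_gap: 0.332
```

```bash
python3 look2.py l7
```

```text
[0.5151 0.0535 0.1122] [-0.01  0.47  1.5  -0.03  1.53  1.48] [-1.4 -5.3 -1.3] 0.33193089660961417 18.425
stick-axis tilt x,y [ 0.349 -0.004  0.937] th 0.357
TCP rel pivot mm [26.6 -0.4 67.2] r 72.3 th 0.377
```

View pics/l7_scene.png

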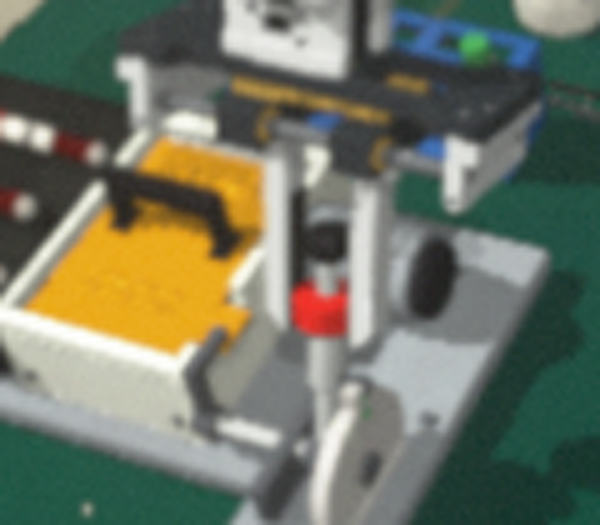

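Request:
jog_arm:
  moves:
    - [0, 0, 0, 0, 0, 0]
    - [0, 0, 0, 0, 0, 0]
    - [0, 0, 0, 0, 0, 0]
    - [0.003, 0.0003, 0.01, 0, 0, 0]
    - [0.015, 0.001, 0.04, 0, 0, 0]
    - [0.033, 0.003, 0.09, 0, 0, 0]
    - [0.04, 0.003, 0.12, 0, 0, 0]
  hand: 0.055

```text
clock: 19.4
position: [0.558, 0.0572, 0.2339]
orientation: [0.004, 0.984, 0.043, -0.175]
wrist_force: [0.2, -0.2, 0.6]
finger_gap: 0.59
```

Request:
jog_arm:
  moves:
    - [0, -0.01, 0.02, 0, 0, 0]
    - [-0.02, -0.05, 0.04, 0, -5, 0]
    - [-0.05, -0.1, 0.05, 0, -12, 0]
    - [-0.08, -0.155, 0.05, 0, -20, 0]
    - [-0.1, -0.21, 0.05, 0, -20, 0]
    - [-0.11, -0.23, 0.05, 0, -20, 0]

```text
clock: 20.15
position: [0.4446, -0.1752, 0.2826]
orientation: [0.013, 0.999, 0.039, -0.002]
wrist_force: [1.1, 0.0, 0.2]
finger_gap: 0.584
```

```bash
python3 look2.py l8
```

```text
[ 0.4446 -0.1752  0.2826] [-0.5   0.09  1.56 -0.02  1.49  0.99] [1.1 0.  0.2] 0.5838274344520936 20.15
stick-axis tilt x,y [0.006 0.025 1.   ] th 0.006
TCP rel pivot mm [ -62.8 -222.4  237.6] r 245.7 th -0.259
```

View pics/l8_scene.png

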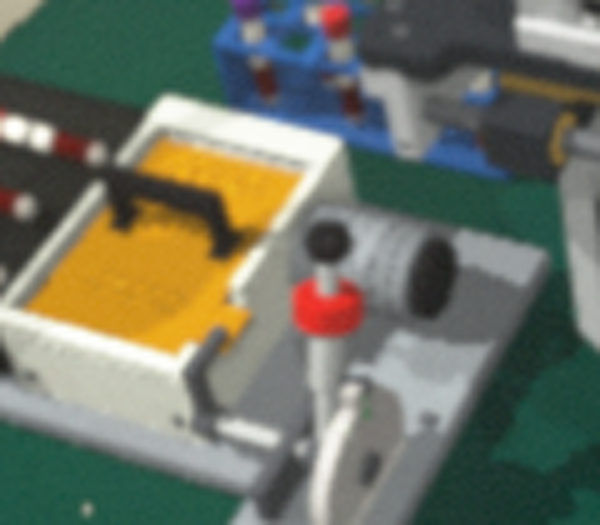

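View pics/l8_top.png

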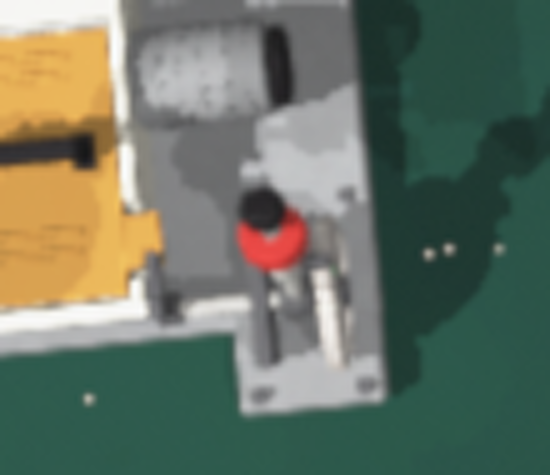

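View pics/l8_scene_raw.png

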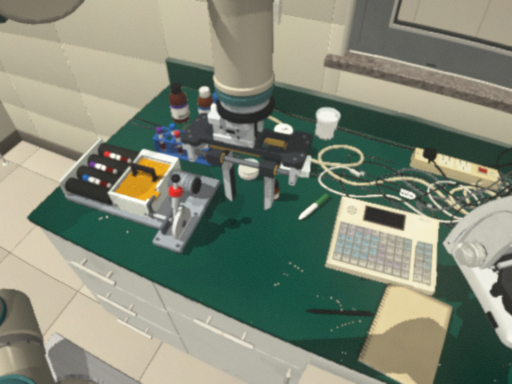

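```bash
python3 - <<'E'
from lev import *
P=lambda o,u:np.array(o)+(np.array(u)+.5)/5-.5
S=(110,130);Tt=(140,165)
def f(p):
    th,rc,dx,dy=p
    return np.concatenate([proj(D[c],pt(th,r,dx,dy))[0]-uv for c,r,uv in [("scene",rc,P(S,(327,306))),("scene",119,P(S,(328,243))),("top",rc,P(Tt,(272,238))),("top",119,P(Tt,(263,211)))]])
r=least_squares(f,[.3,85,0,1.4]);print(r.x,r.fun.round(2))
r=least_squares(lambda p:f([p[0],p[1],1.5,p[2]]),[.3,85,1.4]);print(r.x,r.fun.round(2))
E
```

```text
[ 0.41609925 86.53692028 -4.90405644  1.65827126] [ 0.05 -0.18  0.34 -0.13  0.04  0.39 -0.28  0.05]
[ 0.35053005 83.97543991  1.28356961] [ 0.27 -0.14  0.1  -0.72  0.2   0.27 -0.25  0.35]
```

```bash
python3 - <<'E'
from h import *
s=robot.get_state();print(s["wrist_force"].round(2),s["clock"]);print(robot.close_job())
E
```

```text
[-0.43  0.63 -0.59] 20.25
the job is handed in; nothing more can be done
None
```

I fitted the yellow cover, moved the drive lever to the drive position with the collar lifted, and handed the job in at 20.25 s of the 48 s allowed.

- **Cover:** I angled the tongue in under the lip at about 0.2 rad and then lowered the front. The last pictures show it lying flat in the case with its ear in the notch.
- **Lever and collar:** I lifted the collar about 12 mm, carried the lever through the gate, and pushed until a rising force (about 3.4 N) suggested the end stop. I then lowered the collar and released it.
- **Last checks:** The fits to the final pictures put the lever at about 0.35 rad and the collar centre 84–86.5 mm from the pivot; fully down is 85 mm. A freer version of the same fit gave 0.42 rad, which is past the end stop, so I put that down to picture error.
- **Not tested:** I did not pull the lever back to prove it is locked. The latch nose over the ear I judged only from the pictures, where it stands at the ear's front edge.
- **Bystanders:** I kept the arm clear of the oil bottle, marker and pen. The marker and pen show where they were, but the arm hid the oil bottle in the last scene picture, so I did not recheck it.

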